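# Clear the balance pan and check it with the middle weight

## Task

The bench balance is due for its check: hold the scraper block and wipe the three stone chips off the pan into the catch tray at its open side (with the scraper, not with the fingers), then stand the scraper back on its rubber mat. Then stand the middle-sized of the three check weights upright at the very centre of the bare pan, setting it down gently so that the sprung pan is never pushed down onto its stop. Do not shift the other two weights, the bottle or the lump of excavated find.

Things in the scene. Friction and masses are not known exactly. Their poses are not given: they have to be found in the camera images.
- balance: White bench balance, fixed. Origin on the bench below the pan's centre; z up, +y from the pan to the catch tray, -x to the display. Housing x -100..100, y -110..60 mm, 58 mm high; display panel x -150..-100 mm, 40 mm high. Clear side guards, metal-edged, stand along the pan: inner faces at x = -80 and 80 mm, y -76..76 mm, tops 123 mm above the bench. The pan's -y and +y sides are open.
- pan_center (a point): Centre of the upper face of the square steel pan, 150 x 150 mm, 4 mm thick, 80 mm above the bench when empty; it moves down with the pan, and its axes are the balance's. The pan's +y edge overhangs the catch tray by 13 mm.
- pan (a joint): How far the sprung pan is pressed down, m: 0 empty, about 0.006 under the middle weight, stop at 0.014; the spring takes 0.8 N per mm.
- tray: Open aluminium catch tray joined to the balance at its +y side, 190 (x) x 110 (y) x 35 mm high, walls and floor 3 mm; axes as the balance's; origin at the centre of its underside, 117 mm in +y from the balance's origin, on the bench.
- chip1: Stone chip, mid-brown, about 20 x 16 x 12 mm, 12 g, one of three loose on the balance pan at the start; origin: centre of its underside as it first lies, z up.
- chip2: Stone chip, mid-brown, about 20 x 16 x 12 mm, 12 g, one of three loose on the balance pan at the start; origin: centre of its underside as it first lies, z up.
- chip3: Stone chip, mid-brown, about 20 x 16 x 12 mm, 12 g, one of three loose on the balance pan at the start; origin: centre of its underside as it first lies, z up.
- scraper: Wooden scraper block standing on its flat sole: base 40 (x) x 90 (y) x 22 mm high, and on it a grip rib 18 (x) x 76 (y) mm from 22 to 64 mm high, 120 g. Origin at the centre of the sole, z up; its broad wiping faces look along its +x and -x.
- mat: Black rubber mat, fixed to the bench, 170 (x) x 140 (y) x 4 mm, where the scraper stands at first and has to be stood again; origin at the centre of its underside, on the bench.
- board: Dark wooden board, fixed to the bench, 240 (x) x 90 (y) x 12 mm; the three check weights stand on it in a row along its x, about 78 mm apart, in any order; origin at the centre of its underside, on the bench.
- weight_middle: The middle-sized check weight, plain steel, round: body 38 mm across and 47 mm high, then a neck 17 mm across and a knob 27 mm across from 57 to 68 mm high; 0.5 kg. Origin at the centre of its underside, z up.
- weight_large: The largest check weight, same shape: 48 mm across, body 60 mm high, 84 mm in all, 1 kg; leave it. Origin at the centre of its underside.
- weight_small: The smallest check weight, same shape: 28 mm across, body 34 mm high, 52 mm in all, 0.2 kg; leave it. Origin at the centre of its underside.
- bottle: Bystander: brown glass bottle, 56 mm across, 150 mm tall, on the bench; origin at the centre of its underside.
- find: Bystander: rough lump of excavated find, earth-brown, about 80 x 65 x 95 mm high, on the bench; origin at the centre of its underside.
Things that resemble listed ones, but are neither listed nor needed, are in the scene too. What is shaped like the weight_middle but purple is not meant.

How it is judged:
By the outcome, as a careful person would: the job done as asked, in the order asked, and still so for the second after the job is handed in, with the robot touching nothing.
It also fails if it takes over 72 s, if anything falls off the work surface, if the arm or the gripper's body presses on something with over 40 N, if the wrist force passes 120 N, or if a joint passes its speed limit or range.

## Robot

A 6-joint arm with a two-finger parallel gripper is mounted at the origin on the work surface. World frame = base frame: x ahead of the robot, y to its left, z up, the work surface at z = 0. Lengths are in m, angles in rad, forces in N, time in s.
With the tool pointing down it reaches from about 0.4 to 0.925 m from the base axis. Payload 12.5 kg.
Tool frame: the origin (TCP) lies between the finger pads; the fingertips stand 22 mm ahead of it and the grasp point (between the pads) lies 3 mm ahead of it; z points along the fingers, y is the line along which they close (so a half turn about z gives the same grasp; the last joint's range is limited). The gripper opens to 95 mm and grips with 3 to 60 N. Pads are 20 mm wide; open, the fingers measure 119 mm over their backs; the gripper's body (75 mm by 180 mm) begins 59 mm behind the grasp point.
Start: joints at [1.183, 0.491, 1.559, -0, 1.092, -0.106], TCP at [0.174, 0.6, 0.237] pointing down, gripper open.
Joint ranges: [-3.1, 3.1], [-0.84, 2.19], [0.05, 2.79], [-1.13, 4.28], [0.06, 2.93], [-2.69, 2.69]. Speed limits (rad/s): [2.22, 2.22, 2.79, 3.14, 3.14, 3.14].

## Interface

Orientations are given as a unit quaternion [x, y, z, w].
In Python, from bench import ctrl, vision gives the robot as it stands. The module is installed in compiled form; this text tells all that it offers.
- The arm moves only by the shell command python3 -m crank 'ROWS' [FORCE]. ROWS is JSON, a list of rows, each a list of 3 entries, a list of its own where there are three numbers: the shift along the tool's x, y, z as a fraction of full scale, then the turn about the tool's z as a fraction of full scale, then the opening, from -1 (shut) to 1 (fully open). A call has 1 to 20 rows; each row shifts and turns the commanded pose from where the row before left it, along the tool's axes as they then stand; what a row does not reach is not made up. Full scale, the value 1, is 50 cm for a shift and 2 pi rad for a turn. A row lasts 1/12 s, in which the tool goes at most 41.7 mm and 7.16 degrees, less where a joint would pass 70% of its speed; a pose out of reach is approached as far as the arm can. A call with a number of a shift or a turn outside -1 to 1 is refused whole. A call with a gripper value outside its range is refused whole. The fingers move at their own pace and stop on an object; FORCE is the grip in N (left out, the last holds). Time passes only in rows, so rows that do not move let the fingers close. It gives the time, the measured TCP pose, the force, the opening and the grip force at its end, in the units of the state.
- ctrl.read_state(): the state, without advancing time (a new reading comes with each control period).
- vision.grab_frame(name): name is "side" or "top" or "wrist"; returns a dict with "pixels" (420x560x3 uint8, red, green, blue), "z_map" (420x560 float32, m along the optical axis (not along the pixel's ray), 0 where there is no reading), "vfov" (degrees; the focal length in pixels is half the picture's height over the tangent of half this angle, whatever the lens; pixels are square), "cx", "cy" (the principal point, pixels), "T" (4x4, takes a point from camera to world coordinates). Camera axes: x right, y up, looking along -z (the intrinsics and any distortion apply to the point x, -y, -z); pixel columns grow to the right and rows downward; lengths in m; the calibration is good to about 2 mm. A picture is of the moment at which its call begins.
- ctrl.sign_off(): hands the job in; it is judged then, once.
The state is a dict: "clock": time; "joints": joint angles; "joint_vel": joint speeds; "effort": joint torques, N m; "tcp_pos": TCP position; "ee_rot": TCP orientation; "force": force on the tool from outside, world axes, zero at the start; "moment": the same for the moment, N m; "grip_width": finger opening in m; "gripper_force": force on a finger pad.
Only numpy, scipy, OpenCV 4.12 (cv2) and the standard library are available. Lean on these libraries where they do the work, as an engineer would, in place of code of your own. Each camera call takes 0.05 s, during which the arm holds its last target. There are 200 camera calls.

## Working session

There is one attempt and no reset: what is moved stays moved. The work goes in short steps, Python scripts to look and compute and a shell command to move; the robot and the scene stay as the last step left them, time stands still between calls to the robot, and variables do not carry over. Pictures are saved under pics/ and viewed, at most 10 in all, crops included, and the job is handed in when it is done.

```bash
mkdir -p pics; cat > h.py <<'E'
import numpy as np, cv2, json
from bench import ctrl, vision
def grab(n):
    f=vision.grab_frame(n); np.savez('/tmp/'+n+'.npz',**{k:np.array(v) for k,v in f.items()}); return f
def load(n): return dict(np.load('/tmp/'+n+'.npz'))
def foc(f): return f['pixels'].shape[0]/2/np.tan(np.radians(float(f['vfov']))/2)
def pts(f):
    """world xyz per pixel from depth"""
    z=f['z_map'];F=foc(f);v,u=np.mgrid[:z.shape[0],:z.shape[1]]
    P=np.stack([(u-f['cx'])/F*z,-(v-f['cy'])/F*z,-z,np.ones_like(z)],-1)
    return (P@np.array(f['T']).T)[...,:3]
def save(n,a): cv2.imwrite(n,a[...,::-1])
E
python3 - <<'E'
from h import *
print(ctrl.read_state())
for n in('top','side'):
    f=grab(n); save(f'pics/{n}0.png',f['pixels']); print(n,{k:(v if np.size(v)<20 else np.shape(v)) for k,v in f.items()})
E
```

```text
{'clock': 0.0, 'joints': array([ 1.18338537e+00,  4.91541621e-01,  1.55942671e+00,  1.21032845e-05,
        1.09173108e+00, -1.05619740e-01]), 'joint_vel': array([ 4.56876091e-05,  5.76872695e-04, -2.47284015e-04, -3.37288068e-04,
       -4.83670726e-04, -1.98280280e-04]), 'effort': array([ 9.11377920e-04, -6.12641716e+01, -2.58175242e+01,  6.92171766e-02,
        4.82514419e-02, -1.26531950e-04]), 'tcp_pos': array([0.17370292, 0.60015094, 0.23608072]), 'ee_rot': array([ 1.40432647e-01,  9.90090079e-01, -5.35341987e-04, -1.40246109e-04]), 'force': array([-0.13739224, -0.16563663, -0.617823  ]), 'moment': array([0.01789761, 0.04091485, 0.06613973]), 'gripper_force': 0.0, 'grip_width': 0.09510869660866156}
top {'pixels': (420, 560, 3), 'z_map': (420, 560), 'vfov': 43.80529074839775, 'cx': 271.9947231153703, 'cy': 217.12657385224554, 'T': array([[-9.85826802e-03,  9.79633529e-01, -2.00551647e-01,
         2.93028481e-01],
       [-9.99951153e-01, -9.80063273e-03,  1.28025896e-03,
        -1.15002973e-02],
       [-7.11348432e-04,  2.00554472e-01,  9.79682294e-01,
         1.47445218e+00],
       [ 0.00000000e+00,  0.00000000e+00,  0.00000000e+00,
         1.00000000e+00]])}
side {'pixels': (420, 560, 3), 'z_map': (420, 560), 'vfov': 43.41780464830623, 'cx': 274.7536557320489, 'cy': 206.61060796570172, 'T': array([[ 0.99924403,  0.02285968, -0.03144514,  0.52480508],
       [-0.03875055,  0.65065732, -0.75838213, -0.87027668],
       [ 0.00312363,  0.75902733,  0.65105127,  0.838158  ],
       [ 0.        ,  0.        ,  0.        ,  1.        ]])}
```

View pics/top0.png

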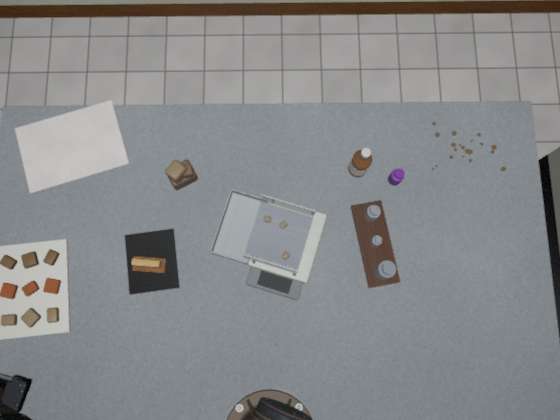

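View pics/side0.png

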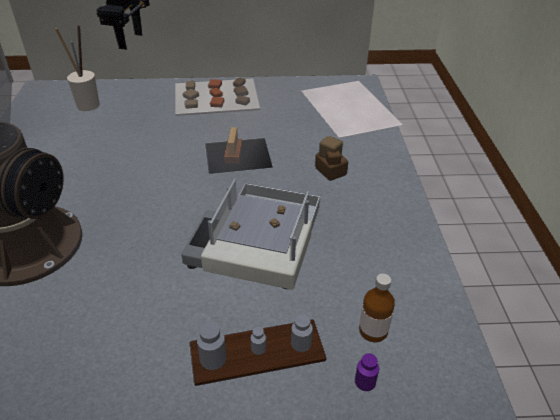

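Top view: balance with its pan near px (282,236), tray left of it; scraper on the mat at (148,265); weights on the board at (373,213) middle, (377,240) small and (387,270) large; bottle (361,163), find (181,173). The side view agrees, with the middle weight at (302,333).

```bash
python3 - <<'E'
from h import *
f=load('top');P=pts(f);hsv=cv2.cvtColor(f['pixels'],cv2.COLOR_RGB2HSV)
v,u=np.mgrid[:420,:560]
def box(a,b,c,d): return (u>=a)&(u<=b)&(v>=c)&(v<=d)
Z=P[...,2]
print('bench',np.median(Z[330:350,150:200]),np.median(Z[150:180,230:260]), np.median(Z[330:350,450:500]))
def rect(name,m):
    m=cv2.morphologyEx(m.astype(np.uint8),cv2.MORPH_OPEN,np.ones((2,2)))
    c=max(cv2.findContours(m,0,2)[0],key=cv2.contourArea); k=np.zeros_like(m);cv2.drawContours(k,[c],-1,1,-1);k=(k&m)>0
    q=P[k];r=cv2.minAreaRect((q[:,:2]*1000).astype(np.float32));print(name,k.sum(),'c',np.round(r[0],1),'s',np.round(r[1],1),'a',round(r[2],1),'z',np.round(np.percentile(Z[k],[5,50,95])*1000,1))
rect('pan',box(235,330,185,285)&(abs(Z-.080)<.006))
rect('mat',box(110,190,220,300)&(hsv[...,2]<60)&(Z<.015))
rect('scr all',box(120,180,240,290)&(Z>.018))
rect('rib',box(120,180,240,290)&(Z>.055))
rect('base',box(120,180,240,290)&(abs(Z-.026)<.007))
rect('board',box(340,410,190,300)&(abs(Z-.012)<.006)&(hsv[...,2]<90))
for n,b in dict(mid=(363,384,203,225),small=(368,386,232,250),large=(374,400,258,282)).items():
    m=box(*b);t=Z[m].max(); k=m&(Z>np.percentile(Z[m],97)-.006); print(n,np.round(np.percentile(Z[m],[90,97,99.5])*1000),'centre',np.round((P[k].min(0)+P[k].max(0))/2*1000,1),k.sum())
b=(hsv[...,1]>70)&box(245,312,205,275)&(Z>.07)&(Z<.105)
n,l,s,c=cv2.connectedComponentsWithStats(b.astype(np.uint8))
for i in range(1,n):
    if s[i,4]>8: print('chip',c[i].round(1),s[i,4],np.round(np.median(P[l==i],0)*1000,1))
rect('tray',box(205,270,185,275)&(abs(Z-.035)<.006))
for nm,lo in(('guard',.115),):
    k=box(230,335,185,290)&(Z>lo); print(nm,k.sum(),np.round(P[k].min(0)*1e3),np.round(P[k].max(0)*1e3))
cr=cv2.resize(f['pixels'][180:305,110:410],None,fx=2.66,fy=2.66,interpolation=cv2.INTER_CUBIC);save('pics/crop.png',cr)
E
```

```text
bench -0.0002726839923542501 -0.00048202327224877717 -0.00031931211361169165
pan 2696 c [454.6  -8. ] s [153.1 303.3] a 71.1 z [73.6 79.2 85. ]
mat 2253 c [438.3 189.7] s [455.2 197.9] a 77.7 z [-1.8  3.6  9.1]
scr all 478 c [397.7 175.9] s [424.9  61. ] a 69.0 z [10.2 30.4 70.6]
rib 196 c [390.7 174.1] s [418.   36.5] a 67.2 z [36.9 65.6 72.1]
base 237 c [397.7 175.9] s [424.9  61. ] a 69.0 z [ 4.9 25.3 66.6]
board 71 c [ 491.8 -330.9] s [50.9 15.5] a 8.3 z [ 6.5 11.1 16.1]
mid [78. 81. 83.] centre [ 450.4 -158.8  775. ] 74
small [ 61.  66. 350.] centre [ 409.8 -161.4  767.2] 44
large [ 95.  98. 102.] centre [ 372.1 -173.2  783.5] 115
tray 83 c [429.6  25.8] s [46.6 20.1] a 72.8 z [34.2 38.8 43.9]
guard 305 [ 293. -127.  115.] [ 633.   66. 1474.]
```

View pics/crop.png

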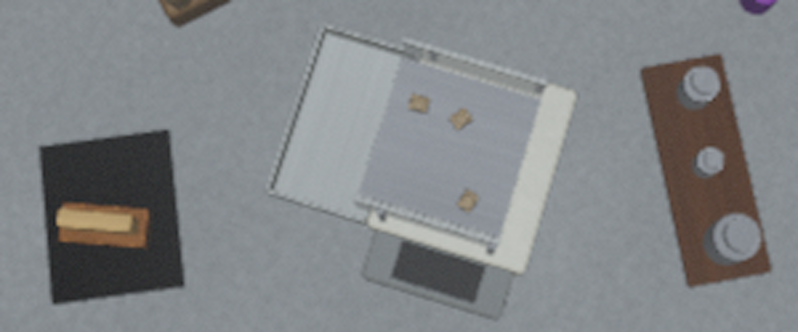

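The crop shows the scraper with its long axis roughly along image columns (world y), the three chips at px about (267,219), (283,225), (286,255) of the top picture, and the weights. The depth map has dropouts and noise, so I cast rays instead.

```bash
cat >> h.py <<'E'
def ray(f,u,v,z):
    F=foc(f);T=np.array(f['T']);u=np.atleast_1d(u).astype(float);v=np.atleast_1d(v).astype(float)
    d=np.stack([(u-f['cx'])/F,-(v-f['cy'])/F,-np.ones_like(u)],-1)@T[:3,:3].T
    return T[:3,3]+d*((z-T[2,3])/d[:,2])[:,None]
def proj(f,p):
    T=np.array(f['T']);c=(np.atleast_2d(p)-T[:3,3])@T[:3,:3];F=foc(f)
    return np.c_[f['cx']+F*c[:,0]/-c[:,2],f['cy']-F*c[:,1]/-c[:,2]]
def blob(m,b):
    k=np.zeros_like(m,np.uint8);k[b[2]:b[3],b[0]:b[1]]=m[b[2]:b[3],b[0]:b[1]]
    c=max(cv2.findContours(k,0,1)[0],key=cv2.contourArea);return c[:,0,:]
def rectz(f,m,b,z):
    c=cv2.convexHull(blob(m,b))[:,0];p=ray(f,c[:,0],c[:,1],z)
    r=cv2.minAreaRect((p[:,:2]*1000).astype(np.float32));return [np.round(x,1) for x in r]
E
python3 - <<'E'
from h import *
f=load('top');px=f['pixels'];hsv=cv2.cvtColor(px,cv2.COLOR_RGB2HSV);H,S,V=[hsv[...,i].astype(int) for i in range(3)]
for n,p in dict(pan=(285,240),tray=(235,225),house=(318,235),mat=(140,285),bench=(200,340),board=(365,230),rib=(140,263),base=(148,270),chip=(267,219),wt=(372,212),paper=(290,268)).items(): print(n,hsv[p[1],p[0]],end=' ')
print()
print('mat',rectz(f,(V<60),(110,190,220,300),.004))
w=(S>110)&(V>80)
print('scr(all wood) at .022',rectz(f,w,(125,172,250,280),.026))
print('rib top',rectz(f,w&(V>170),(125,172,250,280),.068))
print('board',rectz(f,(S>70)&(V<120)|((H<15)&(S>60)),(345,405,195,292),.012))
k=((S>60)&(H<30)).astype(np.uint8);k[:205]=0;k[275:]=0;k[:,:250]=0;k[:,305:]=0
n,l,s,c=cv2.connectedComponentsWithStats(k)
for i in range(1,n):
    if s[i,4]>5: print('chip',c[i].round(1),s[i,4],np.round(ray(f,*c[i],.09)*1000))
E
```

```text
pan [108  20 154] tray [101  12 173] house [ 42   7 190] mat [120   5  47] bench [ 99  18 144] board [11 91 87] rib [ 19  90 189] base [ 13 127 135] chip [ 18  55 157] wt [106  22 148] paper [ 99  10 179] 
mat [array([472. , 328.7]), array([165.8, 135.9]), np.float64(7.0)]
scr(all wood) at .022 [array([459.3, 330.7]), array([90.8, 41.4]), np.float64(83.7)]Traceback (most recent call last):
  File "<stdin>", line 8, in <module>
  File "h.py", line 24, in rectz
    c=cv2.convexHull(blob(m,b))[:,0];p=ray(f,c[:,0],c[:,1],z)
                     ~~~~^^^^^
  File "h.py", line 22, in blob
    c=max(cv2.findContours(k,0,1)[0],key=cv2.contourArea);return c[:,0,:]
ValueError: max() iterable argument is empty
```

```bash
python3 - <<'E'
from h import *
f=load('top');px=f['pixels'];hsv=cv2.cvtColor(px,cv2.COLOR_RGB2HSV);H,S,V=[hsv[...,i].astype(int) for i in range(3)]
print('rib top',rectz(f,(S>70)&(V>165),(125,172,250,280),.068))
print('board',rectz(f,(S>60)&(V<120)&(H<25),(345,405,195,292),.012))
k=((S>45)&(H<30)).astype(np.uint8);k[:205]=0;k[275:]=0;k[:,:250]=0;k[:,305:]=0
n,l,s,c=cv2.connectedComponentsWithStats(k)
for i in range(1,n):
    if s[i,4]>5: print('chip',c[i].round(1),s[i,4],np.round(ray(f,*c[i],.09)*1000))
cr=cv2.resize(px[185:305,205:335],None,fx=6,fy=5,interpolation=cv2.INTER_CUBIC)
cr=cv2.resize(px[185:300,207:333],None,fx=5,fy=5,interpolation=cv2.INTER_CUBIC)
save('pics/bal.png',np.clip((cr.astype(int)-60)*1.4,0,255).astype(np.uint8))
E
```

```text
rib top [array([458.9, 331. ]), array([71.1, 15.7]), np.float64(84.7)]
board [array([ 515.1, -302.9]), array([235.7,  86.7]), np.float64(9.9)]
chip [267.1 218.4] 30 [[573.  -0.  90.]]
chip [282.8 224.2] 32 [[557. -42.  90.]]
chip [285.5 255. ] 30 [[473. -48.  90.]]
```

View pics/bal.png

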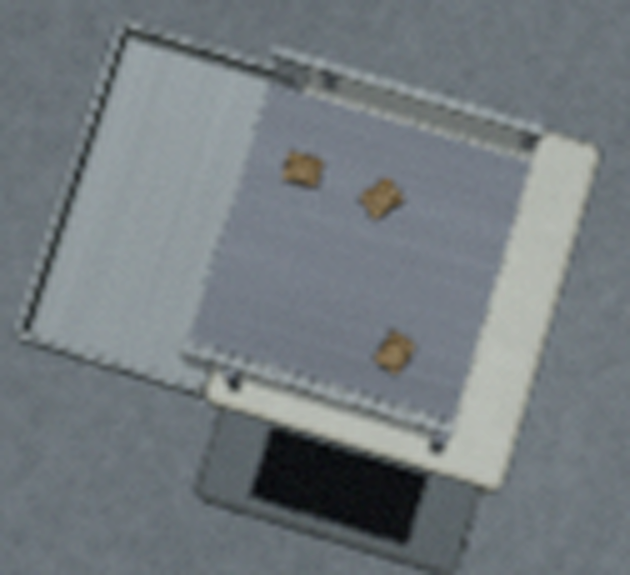

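Crop (5x): pan corners at (265,88) and (530,165) on the +x side; housing corners (598,145) and (498,488); tray outer corners (125,27) and (22,337); the chips are clearly visible.

```bash
python3 - <<'E'
from h import *
f=load('top')
L=[((265,88),(75,75,.08)),((530,165),(75,-75,.08)),((598,145),(100,-110,.058)),((498,488),(-100,-110,.058)),((208,400),(-100,60,.058)),((125,27),(95,172,.035)),((22,337),(-95,172,.035))]
W=np.array([ray(f,(a[0]+.5)/5-.5+207,(a[1]+.5)/5-.5+185,b[2])[0][:2]*1000 for a,b in L]);M=np.array([b[:2] for a,b in L],float)
wc,mc=W.mean(0),M.mean(0);U,s,Vt=np.linalg.svd((M-mc).T@(W-wc));R=(U@Vt).T
t=wc-R@mc;print('bal origin',t.round(1),'yaw',np.degrees(np.arctan2(R[1,0],R[0,0])).round(2),'scale',(s.sum()/((M-mc)**2).sum()).round(3));print((W-(M@R.T+t)).round(1))
for c in((267.1,218.4),(282.8,224.2),(285.5,255.)):
    p=ray(f,*c,.087)[0][:2]*1000;print('chip in bal',(R.T@(p-t)).round(1))
# side view check: 
g=load('side');px=g['pixels'];hsv=cv2.cvtColor(px,cv2.COLOR_RGB2HSV);H,S,V=[hsv[...,i].astype(int) for i in range(3)]
print('mat side',rectz(g,(V<50),(200,275,135,175),.004))
print('board side',rectz(g,(S>60)&(V<120)&(H<25),(185,330,320,382),.012))
for c in((281,210),(275,223),(235,226)):
    p=ray(g,*c,.087)[0][:2]*1000;print('chip side',(R.T@(p-t)).round(1))
# weights: knob tops by gradients -> print row profile
tp=f['pixels']
cr=np.hstack([cv2.resize(tp[200:285,360:405],None,fx=6,fy=6,interpolation=cv2.INTER_CUBIC),cv2.resize(px[310:380,190:330],None,fx=3.7,fy=7.3,interpolation=cv2.INTER_CUBIC)[:510]])
save('pics/w.png',np.clip((cr.astype(int)-40)*1.4,0,255).astype(np.uint8));print(cr.shape)
E
```

```text
bal origin [528.4 -31.7] yaw -17.28 scale 0.979
[[-1.7  2.6]
 [-1.6  1.7]
 [ 0.3  2.8]
 [ 2.6  3.1]
 [ 1.2 -2.7]
 [-2.6 -3.6]
 [ 1.8 -3.9]]
chip in bal [33.8 43.7]
chip in bal [30.7 -1.6]
chip in bal [-47.5 -32.2]
mat side [array([544.7, 314.3]), array([131.8,  61.1]), np.float64(71.7)]
board side [array([ 516.4, -309.7]), array([236.8,  92.3]), np.float64(9.9)]
chip side [36.4 37.2]
chip side [34.7 -6.7]
chip side [-43.8 -37.8]
(510, 788, 3)
```

View pics/w.png

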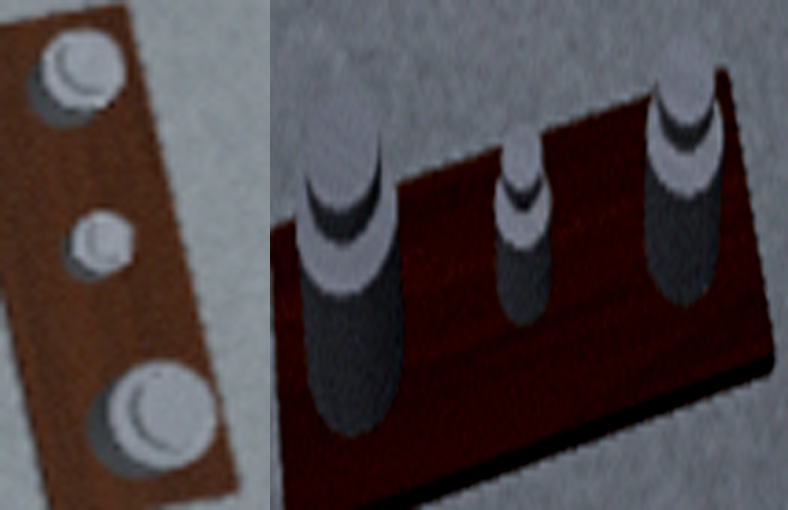

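```bash
python3 -m crank '[[[-0.058,-0.03,0],0,1],[[-0.058,-0.03,0],0,1],[[-0.058,-0.03,0],0,1],[[-0.058,-0.03,0],0,1],[[-0.058,-0.03,0],0,1],[[-0.058,-0.03,0],0,1],[[-0.058,-0.03,0],0,1],[[-0.058,-0.03,0],0,1],[[-0.058,-0.03,0],0,1],[[-0.058,-0.03,0],0,1],[[-0.058,-0.03,0],0,1],[[-0.058,-0.03,0],0,1]]' 20
python3 -m crank '[[[0,0,0],0.0185,1],[[0,0,0],0.0185,1],[[0,0,0],0.0185,1],[[0,0,0],0.0185,1],[[0,0,0],0.0185,1],[[0,0,0],0.0185,1],[[0,0,0],0.0185,1],[[0,0,0],0.0185,1],[[0,0,0],0.0185,1],[[0,0,0],0.0185,1],[[0,0,0],0.0185,1],[[0,0,0],0.0185,1],[[0,0,0],0,1],[[0,0,0],0,1]]'
python3 - <<'E'
from h import *
f=grab('wrist');save('pics/wr1.png',f['pixels']);print(np.round(f['T'],3),f['vfov'],f['cx'],f['cy'])
E
```

```text
clock: 1.1
tcp_pos: [0.4589, 0.3294, 0.2365]
ee_rot: [0.14, 0.99, -0.0, -0.0]
force: [-0.6, 1.7, 0.1]
grip_width: 0.0951
gripper_force: 0.0
clock: 2.27
tcp_pos: [0.4579, 0.3306, 0.2365]
ee_rot: [0.742, 0.67, -0.0, -0.0]
force: [0.2, -0.4, 0.2]
grip_width: 0.0952
gripper_force: 0.0
[[ 0.995  0.097  0.032  0.466]
 [-0.102  0.95   0.295  0.416]
 [-0.001 -0.296  0.955  0.386]
 [ 0.     0.     0.     1.   ]] 71.6840407348621 285.24997385688465 208.56419933526078
```

View pics/wr1.png

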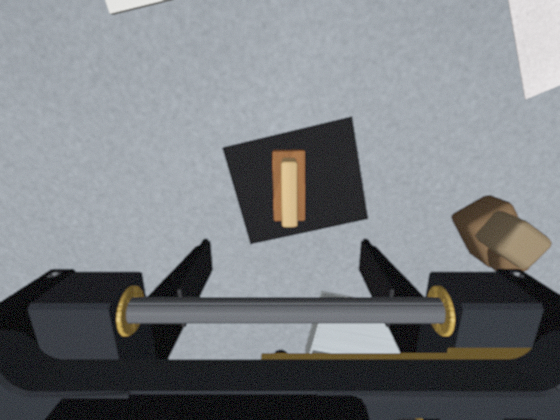

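Wrist view: scraper at (289,186) on the mat (corners (223,148), (351,117), (367,217), (250,243)), almost aligned between the fingers.

```bash
python3 - <<'E'
from h import *
f=load('wrist');hsv=cv2.cvtColor(f['pixels'],cv2.COLOR_RGB2HSV);H,S,V=[hsv[...,i].astype(int) for i in range(3)]
b=(260,320,140,240)
print('base',rectz(f,(S>100)&(V<170)|(S>110),b,.026))
print('rib',rectz(f,(S>60)&(V>185),b,.068))
print(hsv[160,280],hsv[190,289],hsv[225,289])
print('mat',rectz(f,(V<55),(215,375,110,246),.004))
E
```

```text
base [array([460.9, 333.8]), array([93.2, 42.7]), np.float64(85.3)]
rib [array([460.8, 333.1]), array([74.6, 17.1]), np.float64(84.8)]
[ 13 128 161] [ 19  85 216] [ 19  84 213]
mat [array([473.2, 330.5]), array([166.1, 136.2]), np.float64(7.2)]
```

```bash
python3 -m crank '[[[0.006,0.0054,0.03],0,1],[[0,0,0.04],0,1],[[0,0,0.05],0,1],[[0,0,0.05],0,1],[[0,0,0.05],0,1],[[0,0,0.05],0,1],[[0,0,0.04],0,1],[[0,0,0.03],0,1],[[0,0,0.02],0,1],[[0,0,0.007],0,1],[[0,0,0],0,1],[[0,0,0],0,-1],[[0,0,0],0,-1],[[0,0,0],0,-1],[[0,0,0],0,-1],[[0,0,0],0,-1],[[0,0,0],0,-1]]' 25
python3 -m crank '[[[0,0,0],0,-1],[[0,0,0],0,-1],[[0,0,0],0,-1],[[0,0,0],0,-1]]'
```

```text
clock: 3.73
tcp_pos: [0.4611, 0.3335, 0.0534]
ee_rot: [0.743, 0.669, 0.0, 0.0]
force: [-0.1, 0.4, 1.7]
grip_width: 0.0602
gripper_force: 0.0
clock: 4.07
tcp_pos: [0.461, 0.3334, 0.0531]
ee_rot: [0.744, 0.669, 0.0, -0.0]
force: [0.1, 0.0, 0.4]
grip_width: 0.0341
gripper_force: 0.0
```

```bash
python3 -m crank '[[[0,0,0],0,-1],[[0,0,0],0,-1],[[0,0,0],0,-1],[[0,0,0],0,-1],[[0,0,0],0,-1],[[0,0,0],0,-1],[[0,0,-0.01],0,-1],[[0,0,-0.03],0,-1],[[0,0,-0.04],0,-1],[[0,0,-0.06],0,-1],[[0,0,-0.06],0,-1],[[0,0,-0.06],0,-1],[[0,0,-0.04],0,-1],[[0,0,-0.02],0,-1]]' 25
python3 -m crank '[[[0,0,0],-0.0182,-1],[[0,0,0],-0.0182,-1],[[0,0,0],-0.0182,-1],[[0,0,0],-0.0182,-1],[[0,0,0],-0.0182,-1],[[0,0,0],-0.0182,-1],[[0,0,0],-0.0182,-1],[[0,0,0],-0.0182,-1],[[0,0,0],-0.0182,-1],[[0,0,0],-0.0182,-1],[[0,0,0],-0.0182,-1],[[0,0,0],-0.0182,-1],[[0,0,0],0,-1]]'
python3 - <<'E'
from h import *
f=grab('wrist');save('pics/wr2.png',f['pixels']);print(ctrl.read_state()['ee_rot'])
E
```

```text
clock: 5.23
tcp_pos: [0.4614, 0.3337, 0.2163]
ee_rot: [0.744, 0.669, 0.002, 0.0]
force: [1.0, 0.2, -1.8]
grip_width: 0.0183
gripper_force: 25.0
clock: 6.32
tcp_pos: [0.4607, 0.3332, 0.2124]
ee_rot: [0.149, 0.989, -0.0, -0.001]
force: [0.1, 0.1, -2.3]
grip_width: 0.0181
gripper_force: 25.0
[ 1.52508542e-01  9.88301989e-01 -3.21610010e-04 -4.68027849e-04]
```

View pics/wr2.png

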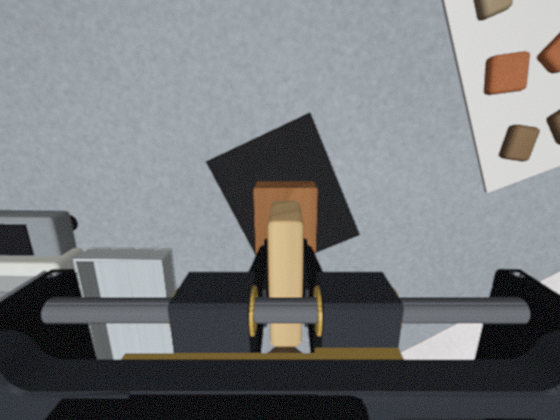

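```bash
python3 -m crank '[[[-0.014,-0.028,0],0,-1],[[-0.0284,-0.0575,0],0,-1],[[-0.0284,-0.0575,0],0,-1],[[-0.0284,-0.0575,0],0,-1],[[-0.0284,-0.0575,0],0,-1],[[-0.0284,-0.0575,0],0,-1],[[-0.0284,-0.0575,0],0,-1],[[-0.0284,-0.0575,0],0,-1],[[-0.0284,-0.0575,0],0,-1],[[-0.0284,-0.0575,0],0,-1],[[-0.0284,-0.0575,0],0,-1],[[-0.0284,-0.0575,0],0,-1],[[-0.0284,-0.0575,0],0,-1],[[-0.0284,-0.0575,0],0,-1],[[-0.014,-0.029,0],0,-1],[[0,0,0],0,-1],[[0,0,0],0,-1]]'
python3 - <<'E'
from h import *
s=ctrl.read_state();print(s['tcp_pos'],s['ee_rot'])
f=grab('wrist');save('pics/wr3.png',f['pixels'])
R=np.array([[.955,.297],[-.297,.955]]);t=np.array([528.4,-31.7])
for b in((-80,76,.123),(-80,-76,.123),(-100,60,.058),(-95,172,.035),(95,172,.035),(75,75,.08)):print(b,proj(f,[*(R@b[:2]+t)/1000,b[2]]).round(1))
E
```

```text
clock: 7.78
tcp_pos: [0.5296, -0.1103, 0.2127]
ee_rot: [0.154, 0.988, 0.0, -0.0]
force: [-0.7, -0.2, -0.9]
grip_width: 0.0179
gripper_force: 25.0
[ 0.52961265 -0.11031138  0.21266923] [ 1.54070055e-01  9.88059809e-01  2.24917343e-04 -4.26364593e-04]
(-80, 76, 0.123) [[479.6  90.5]]
(-80, -76, 0.123) [[281.   92.2]]
(-100, 60, 0.058) [[423.5  74.6]]
(-95, 172, 0.035) [[520.8  82.1]]
(95, 172, 0.035) [[485.1 249.4]]
(75, 75, 0.08) [[425.3 251. ]]
```

View pics/wr3.png

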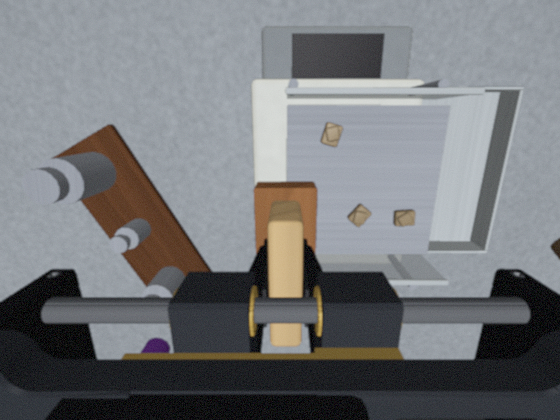

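Wrist view over the balance: pan corners at (288,107), (447,104), (429,251), housing corner (253,80), tray corners (521,89), (488,250), guard-top ends (288,92), (485,91); chips at (331,134), (359,215), (404,218). The scraper hangs clear of all of it.

```bash
cat > bal.py <<'E'
from h import *
f=load('wrist')
L=[((288,107),(-75,-75,.08)),((447,104),(-75,75,.08)),((429,251),(75,75,.08)),((253,80),(-100,-110,.058)),((521,89),(-95,172,.035)),((488,250),(95,172,.035)),((288,92),(-80,-76,.123)),((485,91),(-80,76,.123))]
W=np.array([ray(f,*a,b[2])[0][:2]*1000 for a,b in L]);M=np.array([b[:2] for a,b in L],float)
wc,mc=W.mean(0),M.mean(0);U,s,Vt=np.linalg.svd((M-mc).T@(W-wc));R=(U@Vt).T
t=wc-R@mc
if __name__=='__main__':
    print('bal',t.round(1),'yaw',np.degrees(np.arctan2(R[1,0],R[0,0])).round(2),'scale',(s.sum()/((M-mc)**2).sum()).round(3));print(((W-(M@R.T+t))@R).round(1).tolist())
    for c in((331,134),(359,215),(404,218)): print('chip',(R.T@(ray(f,*c,.086)[0][:2]*1000-t)).round(1))
    print('tcp in bal',R.T@(np.array([529.6,-110.3])-t))
E
python3 bal.py
```

```text
bal [531.6 -28.8] yaw -17.34 scale 0.987
[[2.0, 0.9], [0.4, -3.7], [-2.3, 0.3], [1.4, 2.5], [4.2, -2.0], [-1.6, 0.1], [-2.2, 1.5], [-2.0, 0.4]]
chip [-49.  -34.6]
chip [29.9 -3.5]
chip [33.3 41.9]
tcp in bal [ 22.32776239 -78.3922649 ]
```

```bash
python3 -m crank '[[[0,0,0.02],0,-1],[[0,0,0.04],0,-1],[[0,0,0.04],0,-1],[[0,0,0.03],0,-1],[[0,0,0.02],0,-1],[[0,0,0.01],0,-1],[[0,0,0.004],0,-1],[[0,0,0],0,-1],[[0,0,0],0,-1]]'

```

```text
clock: 8.58
tcp_pos: [0.5302, -0.1098, 0.1317]
ee_rot: [0.152, 0.988, -0.0, 0.0]
force: [-0.1, -0.9, -1.3]
grip_width: 0.0177
gripper_force: 25.0
```

```bash
python3 -m crank '[[[0,0.01,0],0,-1],[[0,0.02,0],0,-1],[[0,0.02,0],0,-1],[[0,0.02,0],0,-1],[[0,0.02,0],0,-1],[[0,0.02,0],0,-1],[[0,0.02,0],0,-1],[[0,0.02,0],0,-1],[[0,0.02,0],0,-1],[[0,0.02,0],0,-1],[[0,0.02,0],0,-1],[[0,0.02,0],0,-1],[[0,0.02,0],0,-1],[[0,0.02,0],0,-1],[[0,0.02,0],0,-1],[[0,0.02,0],0,-1],[[0,0.01,0],0,-1],[[0,0,0],0,-1]]'
python3 - <<'E'
from h import *
f=grab('wrist');save('pics/wr4.png',f['pixels'])
E
```

```text
clock: 10.08
tcp_pos: [0.5781, 0.0438, 0.1311]
ee_rot: [0.151, 0.989, 0.0, 0.0]
force: [-0.5, 0.5, -1.7]
grip_width: 0.018
gripper_force: 25.0
```

View pics/wr4.png

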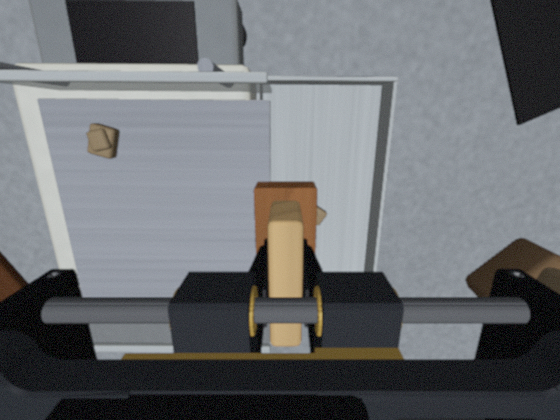

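One chip shows in the tray beside the scraper (320,215), chip3 waits at (102,141) on the pan. Second pass next.

```bash
python3 -m crank '[[[0,0,-0.03],0,-1],[[0,0,-0.04],0,-1],[[0.0094,-0.032,0],0,-1],[[0.0094,-0.032,0],0,-1],[[0.0094,-0.032,0],0,-1],[[0.0094,-0.032,0],0,-1],[[0.0094,-0.032,0],0,-1],[[0.0094,-0.032,0],0,-1],[[0.0094,-0.032,0],0,-1],[[0.0094,-0.032,0],0,-1],[[0.0094,-0.032,0],0,-1],[[0.0094,-0.032,0],0,-1],[[0,0,0],0,-1],[[0,0,0.03],0,-1],[[0,0,0.025],0,-1],[[0,0,0.012],0,-1],[[0,0,0.003],0,-1],[[0,0,0],0,-1],[[0,0,0],0,-1]]'
python3 -c "
from bal import *
s=ctrl.read_state();print(R.T@(s['tcp_pos'][:2]*1000-t))"
```

```text
clock: 11.72
tcp_pos: [0.4853, -0.0957, 0.1315]
ee_rot: [0.152, 0.988, 0.0, 0.0]
force: [0.6, -0.4, -1.1]
grip_width: 0.0182
gripper_force: 25.0
[ -21.72139938 -207.13817494]
```

```bash
python3 -m crank '[[[0,0.01,0],0,-1],[[0,0.02,0],0,-1],[[0,0.02,0],0,-1],[[0,0.02,0],0,-1],[[0,0.02,0],0,-1],[[0,0.02,0],0,-1],[[0,0.02,0],0,-1],[[0,0.02,0],0,-1],[[0,0.02,0],0,-1],[[0,0.02,0],0,-1],[[0,0.02,0],0,-1],[[0,0.02,0],0,-1],[[0,0.02,0],0,-1],[[0,0.02,0],0,-1],[[0,0.02,0],0,-1],[[0,0.02,0],0,-1],[[0,0.01,0],0,-1],[[0,0,0],0,-1]]'
python3 -m crank '[[[0,0,-0.03],0,-1],[[0,0,-0.05],0,-1],[[0,0,-0.05],0,-1],[[0,0,-0.03],0,-1],[[0,0,0],0,-1]]'
python3 - <<'E'
from h import *
f=grab('wrist');save('pics/wr5.png',f['pixels'])
g=grab('top');hsv=cv2.cvtColor(g['pixels'],cv2.COLOR_RGB2HSV)
k=((hsv[...,1]>45)&(hsv[...,0]<30)).astype(np.uint8);k[:185]=0;k[285:]=0;k[:,:205]=0;k[:,310:]=0
n,l,s,c=cv2.connectedComponentsWithStats(k)
print([(c[i].round(1),s[i,4]) for i in range(1,n) if s[i,4]>5])
E
```

```text
clock: 13.22
tcp_pos: [0.5333, 0.0579, 0.1311]
ee_rot: [0.151, 0.989, 0.0, 0.0]
force: [-0.8, -0.2, -1.7]
grip_width: 0.0181
gripper_force: 25.0
clock: 13.63
tcp_pos: [0.534, 0.0566, 0.214]
ee_rot: [0.152, 0.988, 0.0, 0.002]
force: [0.2, 1.1, -2.4]
grip_width: 0.0179
gripper_force: 25.0
[(array([236.5, 208.8]), np.int32(2051)), (array([265.9, 194. ]), np.int32(8)), (array([230.4, 258.9]), np.int32(2615))]
```

View pics/wr5.png

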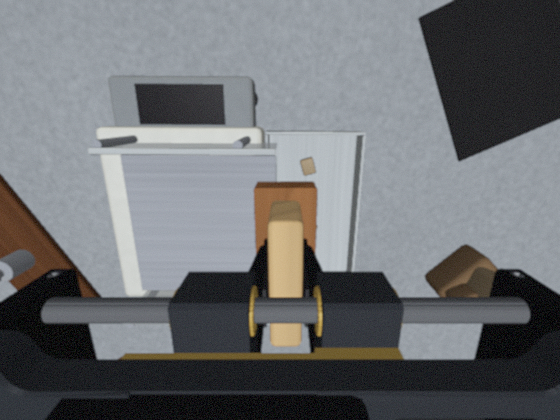

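The pan is bare; chip3 lies in the tray at (308,166), the others behind the scraper. Scraper goes back to the mat; the picture allowance is used up, so further checks are numeric.

```bash
python3 -m crank '[[[0.0168,0.0268,0],0,-1],[[0.0336,0.0535,0],0,-1],[[0.0336,0.0535,0],0,-1],[[0.0336,0.0535,0],0,-1],[[0.0336,0.0535,0],0,-1],[[0.0336,0.0535,0],0,-1],[[0.0336,0.0535,0],0,-1],[[0.0336,0.0535,0],0,-1],[[0.0336,0.0535,0],0,-1],[[0.0168,0.0268,0],0,-1],[[0,0,0],0,-1]]'
python3 - <<'E'
from h import *
g=grab('top');hsv=cv2.cvtColor(g['pixels'],cv2.COLOR_RGB2HSV)
k=((hsv[...,1]>38)&(hsv[...,0]<30)).astype(np.uint8);k[:185]=0;k[285:]=0;k[:,:205]=0;k[:,330:]=0
n,l,s,c=cv2.connectedComponentsWithStats(k)
R=np.array([[.9546,.298],[-.298,.9546]]);t=np.array([531.6,-28.8])
for i in range(1,n):
    if s[i,4]>5: print(c[i].round(1),s[i,4],((ray(g,*c[i],.01)[0][:2]*1000-t)@R).round(1))
E
python3 -m crank '[[[0,0,0],0.018,-1],[[0,0,0],0.018,-1],[[0,0,0],0.018,-1],[[0,0,0],0.018,-1],[[0,0,0],0.018,-1],[[0,0,0],0.018,-1],[[0,0,0],0.018,-1],[[0,0,0],0.018,-1],[[0,0,0],0.018,-1],[[0,0,0],0.018,-1],[[0,0,0],0.018,-1],[[0,0,0],0.018,-1],[[0,0,0.03],0,-1],[[0,0,0.05],0,-1],[[0,0,0.06],0,-1],[[0,0,0.06],0,-1],[[0,0,0.05],0,-1],[[0,0,0.03],0,-1],[[0,0,0],0,-1],[[0,0,0],0,-1]]'
```

```text
clock: 14.65
tcp_pos: [0.4595, 0.3342, 0.2092]
ee_rot: [0.15, 0.989, -0.001, -0.001]
force: [-0.8, -0.9, -0.6]
grip_width: 0.0177
gripper_force: 25.0
[256.1 208.6] 12 [64.7 83.9]
[243.  218.9] 30 [ 25.  110.9]
[235.3 245.1] 30 [-53.5 109. ]
clock: 16.37
tcp_pos: [0.4609, 0.3307, 0.0703]
ee_rot: [0.739, 0.674, -0.001, -0.0]
force: [-0.1, 0.2, -0.8]
grip_width: 0.018
gripper_force: 25.0
```

```bash
python3 -m crank '[[[0,0,0.015],0,-1],[[0,0,0.01],0,-1],[[0,0,0.006],0,-1],[[0,0,0.0015],0,-1],[[0,0,0],0,-1],[[0,0,0],0,-1],[[0,0,0],0,-1]]'
```

```text
clock: 16.95
tcp_pos: [0.4611, 0.332, 0.0552]
ee_rot: [0.738, 0.674, 0.0, 0.0]
force: [0.4, 0.2, -1.7]
grip_width: 0.018
gripper_force: 25.0
```

```bash
python3 -m crank '[[[0,0,0.002],0,-1],[[0,0,0.0015],0,-1],[[0,0,0],0,-1],[[0,0,0],0,-1],[[0,0,0],0,-1]]'
```

```text
clock: 17.37
tcp_pos: [0.4609, 0.3319, 0.0531]
ee_rot: [0.738, 0.674, -0.0, -0.0]
force: [0.1, -0.5, -1.8]
grip_width: 0.018
gripper_force: 25.0
```

```bash
python3 -m crank '[[[0,0,0.0012],0,-1],[[0,0,0],0,-1],[[0,0,0],0,1],[[0,0,0],0,1],[[0,0,0],0,1],[[0,0,0],0,1],[[0,0,0],0,1],[[0,0,0],0,1],[[0,0,0],0,1],[[0,0,-0.02],0,1],[[0,0,-0.05],0,1],[[0,0,-0.07],0,1],[[0,0,-0.07],0,1],[[0,0,-0.07],0,1],[[0,0,-0.05],0,1],[[0,0,-0.03],0,1],[[0,0,0],0,1],[[0,0,0],0,1]]'
python3 - <<'E'
from h import *
f=grab('wrist');hsv=cv2.cvtColor(f['pixels'],cv2.COLOR_RGB2HSV);H,S,V=[hsv[...,i].astype(int) for i in range(3)]
b=(250,330,130,245)
print('base',rectz(f,(S>100)&(V<170)|(S>110),b,.026)); print('rib',rectz(f,(S>60)&(V>185),b,.068)); print('mat',rectz(f,(V<55),(200,385,100,246),.004))
f=load('top');px=f['pixels']
for nm,c in dict(mid=(84,70)).items(): print(nm,(ray(f,(c[0]+.5)/6-.5+360,(c[1]+.5)/6-.5+200,.059)*1000).round(1))
g=load('side')
# side: body shoulder disc of the middle weight, crop (684,~140)/(3.7,7.3)
print('mid side',(ray(g,(684-270+.5)/3.7-.5+190,(145+.5)/7.3-.5+310,.059)*1000).round(1), 'bottom edge',(ray(g,(684-270)/3.7+190,304/7.3+310,.012)*1000).round(1))
E
```

```text
clock: 18.87
tcp_pos: [0.4608, 0.3318, 0.2333]
ee_rot: [0.738, 0.674, 0.001, 0.0]
force: [-0.6, -0.1, -0.1]
grip_width: 0.0949
gripper_force: 0.0
base [array([460. , 331.6]), array([94.3, 42.5]), np.float64(84.8)]
rib [array([459.3, 331.7]), array([73.2, 17. ]), np.float64(85.2)]
mat [array([473.1, 330.5]), array([166.3, 136.1]), np.float64(7.2)]
mid [[ 596.6 -295.1   59. ]]
mid side [[ 597.1 -300.8   59. ]] bottom edge [[ 598.4 -315.3   12. ]]
```

```bash
python3 -m crank '[[[0,0,0],-0.018,1],[[0,0,0],-0.018,1],[[0,0,0],-0.018,1],[[0,0,0],-0.018,1],[[0,0,0],-0.018,1],[[0,0,0],-0.018,1],[[0,0,0],-0.018,1],[[0,0,0],-0.018,1],[[0,0,0],-0.018,1],[[0,0,0],-0.018,1],[[0,0,0],-0.018,1],[[0,0,0],-0.018,1]]'
python3 -m crank '[[[-0.0186,-0.033,0],0,1],[[-0.0373,-0.066,0],0,1],[[-0.0373,-0.066,0],0,1],[[-0.0373,-0.066,0],0,1],[[-0.0373,-0.066,0],0,1],[[-0.0373,-0.066,0],0,1],[[-0.0373,-0.066,0],0,1],[[-0.0373,-0.066,0],0,1],[[-0.0373,-0.066,0],0,1],[[-0.0373,-0.066,0],0,1],[[-0.0373,-0.066,0],0,1],[[-0.0373,-0.066,0],0,1],[[-0.0373,-0.066,0],0,1],[[-0.0373,-0.066,0],0,1],[[-0.0373,-0.066,0],0,1],[[-0.0373,-0.066,0],0,1],[[-0.0373,-0.066,0],0,1],[[-0.0187,-0.033,0],0,1],[[0,0,0],0,1],[[0,0,0],0,1]]'
python3 - <<'E'
from h import *
s=ctrl.read_state();q=s['ee_rot'];p=s['tcp_pos']*1000
f=grab('wrist');px=f['pixels'];hsv=cv2.cvtColor(px,cv2.COLOR_RGB2HSV);H,S,V=[hsv[...,i].astype(int) for i in range(3)]
print('q',q,'proj guess',proj(f,[[.597,-.298,.08],[.597,-.298,.059],[.597,-.298,.012]]).round(0).tolist())
# grey, bright pixels not board/bench in window: print coarse V and S maps
c=proj(f,[.597,-.298,.06])[0].astype(int)
for nm,A in(('V',V),('S',S)):
    print(nm)
    for r in range(c[1]-45,c[1]+56,5): print(' '.join('%3d'%A[r,k] for k in range(c[0]-50,c[0]+55,5)))
X=np.array([2*q[0]**2-1,2*q[0]*q[1]]);Y=np.array([2*q[0]*q[1],2*q[1]**2-1])
g=load('side')
for n,uv,z in(('bottle foot',(375,333),0),('purple',(367,382),0)):
    w=ray(g,*uv,z)[0][:2]*1000;d=w-np.array([597,-298]);print(n,w.round(),'tool xy rel',round(d@X),round(d@Y))
t=grab('top');h2=cv2.cvtColor(t['pixels'],cv2.COLOR_RGB2HSV)
k=((h2[...,1]>38)&(h2[...,0]<30)).astype(np.uint8);k[:185]=0;k[285:]=0;k[:,:205]=0;k[:,310:]=0
n,l,s,c=cv2.connectedComponentsWithStats(k);print([(c[i].round(1),s[i]) for i in range(1,n) if s[i,4]>5])
E
```

```text
clock: 19.92
tcp_pos: [0.4605, 0.3316, 0.2308]
ee_rot: [0.149, 0.989, -0.001, -0.001]
force: [-0.3, 0.3, 0.2]
grip_width: 0.095
gripper_force: 0.0
clock: 21.58
tcp_pos: [0.5946, -0.2988, 0.2303]
ee_rot: [0.152, 0.988, 0.001, -0.002]
force: [-0.6, 0.3, -0.2]
grip_width: 0.0951
gripper_force: 0.0
q [ 1.52396468e-01  9.88317991e-01  7.72690725e-04 -1.50607159e-03] proj guess [[285.0, 204.0], [285.0, 199.0], [285.0, 189.0]]
V
123  97  96  97 100  96  97 102  98  97 105  96  92  98  96  99 125 169 169 172 167
176 102 101 102  97  95  92 101 103 100 102 100  94  98  97 104  95 171 172 172 171
173 147 100  97  99  98  99 100 106  99  97 106  94  95  96  92  98 124 176 167 171
174 169  97 102 102  96 102  96 102 107  99 107 101  98  95  95  94  91 170 170 170
172 169 161  93 101  95  95 100  92 100 100 100  95  96  96  97  93  96 133 167 170
172 172 172  97  95 103  99  95  98 104 107 104 107  95  95  95  95  88  88 169 170
171 171 170 167  94  97  96  94 100 101 159 169 146 103  96  96  99  96  90 146 172
171 172 172 170 107  95 104  95  93 183 180 172 183 180  95  95 101  96  87  89 171
17
[... 2537 characters left out ...]
19  18  18  22  18  18  17  18  18  17  18  15  19  21  18  18  18
 19  21  20  22  23  19  20  18  19  22  21  18  20  18  18  19  19  18  20  19  19
 20  18  18  18  19  18  20  18  20  16  20  20  23  21  18  15  18  18  19  17  18
 15  22  20  18  19  19  18  16  23  20  20  21  21  21  18  18  18  19  19  20  21
bottle foot [ 742. -271.] tool xy rel -130 69
purple [ 709. -373.] tool xy rel -130 -38
[(array([256.1, 208.6]), array([255, 207,   4,   4,  12], dtype=int32)), (array([243. , 218.9]), array([240, 216,   7,   7,  30], dtype=int32)), (array([262.2, 263.1]), array([ 213,  230,   97,   55, 3660], dtype=int32)), (array([307.3, 280.9]), array([304, 275,   6,  10,  35], dtype=int32))]
```

```bash
python3 - <<'E'
from h import *
t=load('top');print('blob z',(pts(t)[203:214,251:262,2]*1000).round().astype(int))
h2=cv2.cvtColor(t['pixels'],cv2.COLOR_RGB2HSV);print(h2[203:214,251:262,1]);print('chip2 z',np.median(pts(t)[216:222,241:246,2]))
f=load('wrist');hsv=cv2.cvtColor(f['pixels'],cv2.COLOR_RGB2HSV);S=hsv[...,1];V=hsv[...,2]
for r in range(176,222,2):
    k=[c for c in range(255,330) if S[r,c]<60]; 
    L=R=291
    while S[r,L-1]<60:L-=1
    while S[r,R+1]<60:R+=1
    print(r,L,R,R-L+1,end=' | ')
m=np.zeros(S.shape,np.uint8)
E
```

```text
blob z [[   4   -1    4   -1    8   -1    0    0    0   81   76]
 [   0    3    3    3    4    3    2    6    0   80 1474]
 [   5   -1    6    8    9    3   -5    3    3   78   89]
 [   6    1    5    3    0    4    8    2   83   80   82]
 [   4    4    0   15   19   28    3    4   75   75   77]
 [   5    1   -1   24   22   24   23   25   81   76   83]
 [   3    8    0   27   23   21   22   79   81   78   85]
 [   3    1   13   15   18   25   20   77   81   83   77]
 [   4   -1    3   17 1474   21   18   83   84   81   84]
 [   1    6    2    0    9    0   81   81   75   85   81]
 [   3    3    8    1    2    3   76   80   81   76   78]]
[[12 12 10 12 12 10 12 13 12 15 18]
 [12 12 13 12 12 13 13 12 12 16 19]
 [10 12 13 12 13 11 12 13 13 15 19]
 [12 12 10  5  5  6  6 12 14 17 17]
 [12 10  9  9 51 52 27 14  6 17 19]
 [13 13  9 22 58 55 58 39  3 20 17]
 [12 10  7 31 61 58 55 17 15 17 16]
 [14 12  7 13 49 57 51  3 19 20 17]
 [10 12 13 11  3 13 13  8 17 19 19]
 [12 12 12 13 10  9 10 16 19 17 17]
 [12 11 12 13 10 13 14 19 20 17 17]]
chip2 z 0.014222213106182768
176 285 293 9 | 178 281 297 17 | 180 279 299 21 | 182 277 301 25 | 184 276 302 27 | 186 276 303 28 | 188 275 303 29 | 190 275 304 30 | 192 274 305 32 | 194 273 306 34 | 196 273 306 34 | 198 273 306 34 | 200 273 306 34 | 202 273 306 34 | 204 273 305 33 | 206 274 305 32 | 208 276 303 28 | 210 277 302 26 | 212 279 300 22 | 214 282 298 17 | Traceback (most recent call last):
  File "<stdin>", line 9, in <module>
IndexError: index 560 is out of bounds for axis 1 with size 560
```

```bash
python3 -m crank '[[[-0.0036,0.0112,0.02],0,1],[[0,0,0.04],0,1],[[0,0,0.05],0,1],[[0,0,0.05],0,1],[[0,0,0.05],0,1],[[0,0,0.05],0,1],[[0,0,0.05],0,1],[[0,0,0.035],0,1],[[0,0,0.02],0,1],[[0,0,0.011],0,1],[[0,0,0],0,1],[[0,0,0],0,1]]' 30
python3 -m crank '[[[0,0,0],0,-0.1],[[0,0,0],0,-0.1],[[0,0,0],0,-0.1],[[0,0,0],0,-0.1],[[0,0,0],0,-0.1],[[0,0,0],0,-0.1],[[0,0,0],0,-0.1],[[0,0,0],0,-0.1],[[0,0,0],0,-1],[[0,0,0],0,-1],[[0,0,0],0,-1]]' 30
```

```text
clock: 22.68
tcp_pos: [0.5991, -0.2932, 0.0452]
ee_rot: [0.151, 0.988, -0.0, 0.0]
force: [0.8, -0.5, 0.6]
grip_width: 0.095
gripper_force: 0.0
clock: 23.6
tcp_pos: [0.5987, -0.2937, 0.0445]
ee_rot: [0.152, 0.988, -0.0, 0.0]
force: [-0.5, -2.2, -0.4]
grip_width: 0.0378
gripper_force: 30.0
```

```bash
python3 -m crank '[[[0,0,-0.01],0,-1],[[0,0,-0.03],0,-1],[[0,0,-0.05],0,-1],[[0,0,-0.06],0,-1],[[0,0,-0.06],0,-1],[[0,0,-0.05],0,-1],[[0,0,-0.03],0,-1],[[0,0,-0.01],0,-1],[[0,0,0],0,-1]]'
python3 -m crank '[[[0.016,0.0258,0],0,-1],[[0.032,0.0516,0],0,-1],[[0.032,0.0516,0],0,-1],[[0.032,0.0516,0],0,-1],[[0.032,0.0516,0],0,-1],[[0.032,0.0516,0],0,-1],[[0.032,0.0516,0],0,-1],[[0.032,0.0516,0],0,-1],[[0.032,0.0516,0],0,-1],[[0.016,0.0258,0],0,-1],[[0,0,0],0,-1],[[0,0,0],0,-1]]'
python3 - <<'E'
from h import *
s=ctrl.read_state();print(s['tcp_pos'])
f=grab('wrist');V=cv2.GaussianBlur(f['pixels'],(3,3),0).astype(int)
R=np.array([[.9546,.298],[-.298,.9546]]);t=np.array([531.6,-28.8])
def prof(name,pt,ax,z,base):
    o=[]
    for d in range(-12,13,2):
        p=np.array(base,float);p[ax]+=d;u,v=proj(f,[*(R@p+t)/1000,z])[0];o.append((d,tuple(V[int(round(v)),int(round(u))]) if 0<=u<559.4 and 0<=v<419.4 else None))
    print(name,[(d,c and ' '.join(map(str,c))) for d,c in o])
for x in(-60,-40,-20): prof('+y edge x%d'%x,0,1,.08,(x,75)); prof('-y edge x%d'%x,0,1,.08,(x,-75))
for y in(-50,50): prof('-x edge y%d'%y,0,0,.08,(-75,y))
for y in (90,120): prof('tray outer -x y%d'%y,0,0,.035,(-95,y))
for x in(-60,0): prof('tray outer +y x%d'%x,0,1,.035,(x,172)); prof('house -y x%d'%x,0,1,.058,(x,-110))
prof('house -x',0,0,.058,(-100,-90))
E
```

```text
clock: 24.35
tcp_pos: [0.5987, -0.2935, 0.1954]
ee_rot: [0.152, 0.988, -0.0, 0.001]
force: [0.9, 0.1, -5.3]
grip_width: 0.0375
gripper_force: 30.0
clock: 25.35
tcp_pos: [0.5304, -0.0282, 0.1934]
ee_rot: [0.151, 0.989, 0.0, -0.001]
force: [-0.5, 0.9, -5.3]
grip_width: 0.0371
gripper_force: 30.0
[ 0.53036961 -0.02818796  0.19342897]
+y edge x-60 [(-12, '158 164 172'), (-10, '157 163 173'), (-8, '158 164 172'), (-6, '158 163 173'), (-4, '159 164 174'), (-2, '162 168 175'), (0, '175 182 186'), (2, '179 186 190'), (4, '179 186 191'), (6, '123 123 120'), (8, '134 120 98'), (10, '160 144 118'), (12, '160 146 121')]
-y edge x-60 [(-12, '210 213 210'), (-10, '211 214 211'), (-8, '211 214 211'), (-6, '211 213 211'), (-4, '211 213 210'), (-2, '207 210 207'), (0, '160 165 172'), (2, '152 157 167'), (4, '152 158 167'), (6, '152 158 166'), (8, '152 158 168'), (10, '153 158 167'), (12, '152 156 166')]
+y edge x-40 [(-12, '160 165 174'), (-10, '160 166 175'), (-8, '160 165 175'), (-6, '160 164 174'), (-4, '160 166 175'), (-2, '164 169 177'), (0, '177 182 187'), (2, '180 187 190'), (4, '179 186 190')
[... 2785 characters left out ...]
'160 167 172'), (2, '146 152 158'), (4, '145 152 158'), (6, '147 154 159'), (8, '149 155 161'), (10, '149 156 162'), (12, '150 157 163')]
house -y x0 [(-12, '149 155 161'), (-10, '149 155 161'), (-8, '151 158 164'), (-6, '153 159 165'), (-4, '154 160 166'), (-2, '155 161 166'), (0, '173 176 176'), (2, '201 204 199'), (4, '206 209 204'), (6, '208 211 208'), (8, '207 211 208'), (10, '207 211 207'), (12, '208 212 208')]
house -x [(-12, '135 141 147'), (-10, '134 141 146'), (-8, '135 141 145'), (-6, '136 142 147'), (-4, '137 142 147'), (-2, '135 141 146'), (0, '150 154 154'), (2, '206 208 201'), (4, '210 211 207'), (6, '197 200 199'), (8, '158 163 172'), (10, '158 163 173'), (12, '157 163 173')]
```

```bash
python3 -m crank '[[[-0.004,-0.0018,0.01],0,-1],[[0,0,0.025],0,-1],[[0,0,0.035],0,-1],[[0,0,0.035],0,-1],[[0,0,0.025],0,-1],[[0,0,0.015],0,-1],[[0,0,0.006],0,-1],[[0,0,0.003],0,-1],[[0,0,0],0,-1],[[0,0,0],0,-1]]'
```

```text
clock: 26.23
tcp_pos: [0.5329, -0.0305, 0.118]
ee_rot: [0.152, 0.988, 0.0, 0.0]
force: [-1.1, -0.3, -4.1]
grip_width: 0.0374
gripper_force: 30.0
```

```bash
python3 -m crank '[[[0,0,0.002],0,-1],[[0,0,0.002],0,-1],[[0,0,0.002],0,-1],[[0,0,0.002],0,-1],[[0,0,0.002],0,-1],[[0,0,0.002],0,-1],[[0,0,0.002],0,-1],[[0,0,0.002],0,-1],[[0,0,0],0,-1],[[0,0,0],0,-1]]'
python3 -c "
from h import *
for i in range(4):
    s=ctrl.read_state();print(s['tcp_pos'],s['force']);vision.grab_frame('side')"
```

```text
clock: 27.07
tcp_pos: [0.5326, -0.0303, 0.1096]
ee_rot: [0.152, 0.988, 0.0, 0.0]
force: [-1.1, 0.1, -3.7]
grip_width: 0.0373
gripper_force: 30.0
[ 0.5325722  -0.03028743  0.10957469] [-1.06663526  0.13247909 -3.71034927]
[ 0.53256825 -0.03029768  0.10960733] [-0.22691402 -0.35419285 -2.28654193]
[ 0.53256076 -0.0302932   0.10957055] [ 0.11638351  0.92164705 -1.88292058]
[ 0.53257125 -0.03029809  0.10959502] [-0.41668051  0.59154684 -2.11685446]
```

```bash
python3 -m crank '[[[0,0,0.002],0,-1],[[0,0,0.002],0,-1],[[0,0,0.0015],0,-1],[[0,0,0],0,-1],[[0,0,0],0,-1],[[0,0,0],0,-1]]'
python3 -c "
from h import *
for i in range(4):
    s=ctrl.read_state();print(s['tcp_pos'][2],s['force']);vision.grab_frame('side')"
```

```text
clock: 27.77
tcp_pos: [0.5326, -0.0303, 0.1068]
ee_rot: [0.152, 0.988, 0.0, 0.0]
force: [-1.4, 1.3, -0.0]
grip_width: 0.0374
gripper_force: 30.0
0.1068310284916337 [-1.36330584  1.34421309 -0.04615528]
0.10682526845565607 [-0.59482149  1.48996914 -0.76503122]
0.106847075935963 [-0.62004115 -0.18220707 -0.0443438 ]
0.10682244049374 [-0.86014033  0.24850612  0.62366415]
```

```bash
python3 -m crank '[[[0,0,0],0,-0.1],[[0,0,0],0,0],[[0,0,0],0,0.4],[[0,0,0],0,0.6],[[0,0,0],0,0.6],[[0,0,0],0,0.6],[[0,0,0],0,0.6],[[0,0,0],0,0.6],[[0,0,0],0,0.6],[[0,0,-0.01],0,0.6],[[0,0,-0.03],0,0.6],[[0,0,-0.05],0,0.6],[[0,0,-0.06],0,0.6],[[0,0,-0.06],0,0.6],[[0,0,-0.05],0,0.6],[[0,0,-0.03],0,0.6],[[0,0,0],0,0.6],[[0,0,0],0,0.6]]'
python3 - <<'E'
from h import *
f=grab('wrist');V=cv2.GaussianBlur(f['pixels'],(3,3),0).astype(int);hsv=cv2.cvtColor(f['pixels'],cv2.COLOR_RGB2HSV)
R=np.array([[.9546,.298],[-.298,.9546]]);t=np.array([531.9,-29.6]);P=pts(f)
C=R@[0,0]+t
for z in(.142,.121,.074): print(z,proj(f,[*C/1000,z]).round(1))
# depth-based: shoulder/knob points of weight
B=(P[...,:2]*1000-t)@R;ok=(f['z_map']>.05)&(np.abs(B)<50).all(-1)
for lo,hi in((.134,.150),(.114,.128),(.09,.112)):
    k=ok&(P[...,2]>lo)&(P[...,2]<hi);q=B[k];print(lo,k.sum(),'med',np.median(q,0).round(1),'ext',np.percentile(q,[3,97],axis=0).round(1).tolist(),'z',np.median(P[k][:,2]).round(4))
m=ok&(P[...,2]<.085);print('pan z',np.median(P[m][:,2]))
u0,v0=proj(f,[*C/1000,.121])[0].astype(int)
for r in range(v0-30,v0+31,4): print(r,' '.join('%3d'%V[r,c,0] for c in range(u0-36,u0+37,4)))
print(u0,v0)
E
```

```text
clock: 29.47
tcp_pos: [0.5325, -0.0303, 0.2523]
ee_rot: [0.152, 0.988, 0.0, 0.001]
force: [-0.3, -0.7, 0.2]
grip_width: 0.0758
gripper_force: 0.0
0.142 [[284.5 212.3]]
0.121 [[284.6 205.9]]
0.074 [[284.7 194.2]]
0.134 672 med [-0.8  0.5] ext [[-12.4, -10.8], [11.9, 12.6]] z 0.1432
0.114 461 med [-10.3   0.5] ext [[-18.0, -16.6], [7.5, 18.4]] z 0.123
0.09 142 med [-16.2   1. ] ext [[-18.3, -15.1], [-6.9, 17.5]] z 0.1015
pan z 0.07536394903872706
175 162 161 161 162 162 161 160 161 160 160 162 162 161 162 161 161 162 163 162
179 161 161 160 160 161 161 161 163 154 146 146 160 163 163 163 162 164 163 164
183 161 161 160 160 161 161 160 114  96  93  95  96 138 162 162 162 162 162 162
187 162 160 161 161 160 161 118  96  98 102  99  94  93 147 161 161 161 162 160
191 163 163 162 162 163 157  95 130 155 158 157 151 112 109 161 161 162 161 163
195 160 160 160 160 160 144 144 165 159 157 158 163 160 120 160 163 161 163 162
199 161 161 161 162 161 146 159 149 114 115 115 125 159 158 153 163 162 163 163
203 166 165 165 165 164 153 150 137 159 156 158 160 124 159 151 164 164 165 164
207 162 163 162 163 161 158 146 162 159 157 159 162 157 151 156 162 162 162 163
211 162 160 161 160 160 159 156 160 159 158 159 162 161 155 157 162 162 163 162
215 162 163 162 162 162 159 159 161 159 158 161 161 160 151 162 161 163 162 162
219 165 165 165 164 165 164 160 160 158 158 161 161 160 163 165 165 164 164 164
223 165 164 163 164 164 165 163 162 158 158 161 160 163 165 165 167 166 167 166
227 160 160 159 159 159 160 159 160 159 160 161 161 161 163 161 162 162 163 164
231 162 161 161 162 162 163 164 164 163 164 163 164 164 164 164 164 165 165 164
235 162 161 161 162 160 160 161 160 161 161 160 161 161 160 161 161 160 161 161
284 205
```

```bash
python3 -c "
from bench import ctrl
print(ctrl.sign_off())"
```

```text
the job is handed in; nothing more can be done
None
```

I handed the job in at about 29.5 s: all three chips are in the catch tray and the scraper is back on its mat. The middle weight stands upright within about 1 mm of the pan's centre; I set it down slowly to roughly the 6 mm its own weight presses the pan, well short of the stop.

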